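# Matched valve spools from the carrier tray to the wash rack, in the same order

## Robot

A 6-joint arm with a two-finger parallel gripper is mounted at the origin on the work surface. World frame = base frame: x ahead of the robot, y to its left, z up, the work surface at z = 0. Lengths are in mm, angles in rad, forces in N, time in s.
With the tool pointing down it reaches from about 275 to 1000 mm from the base axis. Payload 8.4 kg.
Tool frame: the origin (TCP) lies on the mounting face of the last link; the fingertips stand 173 mm ahead of it and the grasp point (between the pads) lies 155 mm ahead of it; z points along the fingers, y is the line along which they close (so a half turn about z gives the same grasp; the last joint's range is limited). The gripper opens to 85 mm and grips with 20 to 120 N. Pads are 22 mm wide; open, the fingers measure 114 mm over their backs; the gripper's body (76 mm by 85 mm) begins 54 mm behind the grasp point. The pads swing forward as they close: fully open they stand 13 mm farther back than shut.
Start: joints at [-1.293, 0.353, 1.633, -0, 1.155, -0.002], TCP at [172.601, -600.698, 404.681] pointing down, gripper open.
Joint ranges: [-2.63, 2.63], [-0.92, 2.1], [0.06, 2.66], [-1.3, 4.44], [0, 2.69], [-3.02, 3.02]. Speed limits (rad/s): [2.22, 2.22, 2.79, 3.14, 3.14, 3.14].

## Interface

Orientations are given as [roll, pitch, yaw] about the fixed x, y, z axes, in that order (R = Rz(yaw) Ry(pitch) Rx(roll)).
In Python, from rig import r gives the robot as it stands.
- The arm moves only by the tool apply_moves, never from a script. Its argument "deltas" is a list of rows, each an object with "claw": the gripper command: -1 is fully open, 1 is shut, values between are in proportion; "delta_pos": the shift along the tool's x, y, z in cm, a list of three; "yaw": the turn about the tool's z in rad. In form: [{"claw": claw, "delta_pos": [tx, ty, tz], "yaw": yaw}, ...]. A call has 1 to 8 rows; each row shifts and turns the commanded pose from where the row before left it, along the tool's axes as they then stand; what a row does not reach is not made up. A row lasts 1/8 s, in which the tool goes at most 62.5 mm and 10.7 degrees, less where a joint would pass 70% of its speed; a pose out of reach is approached as far as the arm can. A call with a gripper value outside its range is refused whole. The fingers move at their own pace and stop on an object; "grip_force" is the grip in N (left out, the last holds). Time passes only in rows, so rows that do not move let the fingers close. It gives the time, the measured TCP pose, the force, the opening and the grip force at its end, in the units of the state.
- r.sense(): the state, without advancing time (a new reading comes with each control period).
- r.grab_frame(name): name is "scene" or "top"; returns a dict with "img" (420x560x3 uint8, blue, green, red), "z_map" (420x560 float32, mm along the optical axis (not along the pixel's ray), 0 where there is no reading), "fx", "fy", "cx", "cy" (pixels), "eye" and "rotation" of the camera in the world. Camera axes: x right, y up, looking along -z (the intrinsics and any distortion apply to the point x, -y, -z); pixel columns grow to the right and rows downward; lengths in mm; the calibration is good to about 2 mm. A picture is of the moment at which its call begins.
- r.sign_off(): hands the job in; it is judged then, once.
The state is a dict: "clock": time; "qpos": joint angles; "qvel": joint speeds; "joint_efforts": joint torques, N m; "eef_pos": TCP position; "tcp_rot": TCP orientation; "contact_force": force on the tool from outside, world axes, zero at the start; "wrist_torque": the same for the moment, N m; "opening": opening from 0.0 (shut) to 1.0 (fully open); "grasp_force": force on a finger pad.
Only numpy, scipy, OpenCV 4.12 (cv2) and the standard library are available. Lean on these libraries where they do the work, as an engineer would, in place of code of your own. Each camera call takes 0.05 s, during which the arm holds its last target. There are 200 camera calls.

## Task

Move the four valve spools from the grey carrier tray into the empty steel wash rack, in the same order: counted from the black end of each, the first spool in the tray goes to the first place of the rack, the second to the second and so on, because each spool is lapped to the valve body it lies in front of and the pairs must not get mixed up. Lay each spool down gently, never drop or bang it, so that it rests centred across both notched bars in its pair of V notches, and leave the valve bodies standing where they are.

Things in the scene. Friction and masses are not known exactly. Their poses are not given: they have to be found in the camera images.
- tray: Grey carrier tray, fixed, 328 mm along y, 54 high; floor 12 high. Two white notched bars (8 thick) at x = -37 and +37 hold spools at four places: y = +112.5, +37.5, -37.5, -112.5 mm. Black plate (30 high) at its +y end: first place there; other end grey. Valve bodies stand along x = +112. Origin: on the table under the row's middle; y along the row to the black end, z up. Turned up to 0.3 rad.
- wash_rack: Open steel rack, fixed, empty, 156 x 328 mm, 54 high, left or right of the tray. Two white bars (8 thick) at x = +-37 have V notches (45 degree flanks, 40 wide, lowest point 34 high) at y = +112.5, +37.5, -37.5, -112.5: the places. A seated spool lies along x, centred at x = 0, axis 49.6 high. Black plate at the +y end: first place there. Origin: on the table, mid-row; z up. Turned up to 0.3 rad.
- spool_red_center (a point): Loose steel valve spool, red caps on both ends: round bar, diameter 22 mm, length 132, about 0.25 kg; grip its plain middle, 34 long, between two narrow grooves. Starts in one of the tray's places (which one varies), lying along the tray's x, axis 49.6 high. Point: its centre, on the axis; its x runs along the bar (ends alike), y and z turn as it rolls.
- spool_yellow_center (a point): Loose steel valve spool, yellow caps on both ends: round bar, diameter 22 mm, length 132, about 0.25 kg; grip its plain middle, 34 long, between two narrow grooves. Starts in one of the tray's places (which one varies), lying along the tray's x, axis 49.6 high. Point: its centre, on the axis; its x runs along the bar (ends alike), y and z turn as it rolls.
- spool_green_center (a point): Loose steel valve spool, green caps on both ends: round bar, diameter 22 mm, length 132, about 0.25 kg; grip its plain middle, 34 long, between two narrow grooves. Starts in one of the tray's places (which one varies), lying along the tray's x, axis 49.6 high. Point: its centre, on the axis; its x runs along the bar (ends alike), y and z turn as it rolls.
- spool_blue_center (a point): Loose steel valve spool, blue caps on both ends: round bar, diameter 22 mm, length 132, about 0.25 kg; grip its plain middle, 34 long, between two narrow grooves. Starts in one of the tray's places (which one varies), lying along the tray's x, axis 49.6 high. Point: its centre, on the axis; its x runs along the bar (ends alike), y and z turn as it rolls.
- valve_red: Grey cast valve body with a red paint stripe on top, mate of the red-capped spool: loose block 50 x 46 x 44 mm, 0.4 kg, standing on the tray's 12 mm high floor straight behind its spool (same y in the tray's frame, 112 mm further along its x). To be left there. Origin: centre of its underside; z up.
- valve_yellow: Grey cast valve body with a yellow paint stripe on top, mate of the yellow-capped spool: loose block 50 x 46 x 44 mm, 0.4 kg, standing on the tray's 12 mm high floor straight behind its spool (same y in the tray's frame, 112 mm further along its x). To be left there. Origin: centre of its underside; z up.
- valve_green: Grey cast valve body with a green paint stripe on top, mate of the green-capped spool: loose block 50 x 46 x 44 mm, 0.4 kg, standing on the tray's 12 mm high floor straight behind its spool (same y in the tray's frame, 112 mm further along its x). To be left there. Origin: centre of its underside; z up.
- valve_blue: Grey cast valve body with a blue paint stripe on top, mate of the blue-capped spool: loose block 50 x 46 x 44 mm, 0.4 kg, standing on the tray's 12 mm high floor straight behind its spool (same y in the tray's frame, 112 mm further along its x). To be left there. Origin: centre of its underside; z up.

How it is judged (in metres and radians):
At the end, for the whole second after the job is handed in: Each spool rests in the wash rack place numbered, from the black end, like its valve body's in the tray: centre within 8 mm along the row, 12 mm lengthways, 6 mm in height (49.6), axis within 0.1 rad of the rack's x, under 0.02 m/s (x of spool_red_center in the frame of wash_rack between -0.012 and 0.012 m and z of spool_red_center in the frame of wash_rack between 0.0436 and 0.0556 m and angle between the x axis of each of spool_red_center, spool_yellow_center, spool_green_center, spool_blue_center and the x axis of wash_rack, either way round below 0.1 rad and linear speed of each of spool_red, spool_yellow, spool_green, spool_blue below 0.02 m/s and ((y of spool_red_center in the frame of wash_rack between 0.1045 and 0.1205 m and y of valve_red in the frame of tray between 0.0825 and 0.1425 m) or (y of spool_red_center in the frame of wash_rack between 0.0295 and 0.0455 m and y of valve_red in the frame of tray between 0.0075 and 0.0675 m) or (y of spool_red_center in the frame of wash_rack between -0.0455 and -0.0295 m and y of valve_red in the frame of tray between -0.0675 and -0.0075 m) or (y of spool_red_center in the frame of wash_rack between -0.1205 and -0.1045 m and y of valve_red in the frame of tray between -0.1425 and -0.0825 m)) and x of spool_yellow_center in the frame of wash_rack between -0.012 and 0.012 m and z of spool_yellow_center in the frame of wash_rack between 0.0436 and 0.0556 m and ((y of spool_yellow_center in the frame of wash_rack between 0.1045 and 0.1205 m and y of valve_yellow in the frame of tray between 0.0825 and 0.1425 m) or (y of spool_yellow_center in the frame of wash_rack between 0.0295 and 0.0455 m and y of valve_yellow in the frame of tray between 0.0075 and 0.0675 m) or (y of spool_yellow_center in the frame of wash_rack between -0.0455 and -0.0295 m and y of valve_yellow in the frame of tray between -0.0675 and -0.0075 m) or (y of spool_yellow_center in the frame of wash_rack between -0.1205 and -0.1045 m and y of valve_yellow in the frame of tray between -0.1425 and -0.0825 m)) and x of spool_green_center in the frame of wash_rack between -0.012 and 0.012 m and z of spool_green_center in the frame of wash_rack between 0.0436 and 0.0556 m and ((y of spool_green_center in the frame of wash_rack between 0.1045 and 0.1205 m and y of valve_green in the frame of tray between 0.0825 and 0.1425 m) or (y of spool_green_center in the frame of wash_rack between 0.0295 and 0.0455 m and y of valve_green in the frame of tray between 0.0075 and 0.0675 m) or (y of spool_green_center in the frame of wash_rack between -0.0455 and -0.0295 m and y of valve_green in the frame of tray between -0.0675 and -0.0075 m) or (y of spool_green_center in the frame of wash_rack between -0.1205 and -0.1045 m and y of valve_green in the frame of tray between -0.1425 and -0.0825 m)) and x of spool_blue_center in the frame of wash_rack between -0.012 and 0.012 m and z of spool_blue_center in the frame of wash_rack between 0.0436 and 0.0556 m and ((y of spool_blue_center in the frame of wash_rack between 0.1045 and 0.1205 m and y of valve_blue in the frame of tray between 0.0825 and 0.1425 m) or (y of spool_blue_center in the frame of wash_rack between 0.0295 and 0.0455 m and y of valve_blue in the frame of tray between 0.0075 and 0.0675 m) or (y of spool_blue_center in the frame of wash_rack between -0.0455 and -0.0295 m and y of valve_blue in the frame of tray between -0.0675 and -0.0075 m) or (y of spool_blue_center in the frame of wash_rack between -0.1205 and -0.1045 m and y of valve_blue in the frame of tray between -0.1425 and -0.0825 m))); the robot touches nothing.
It fails at once if a spool is dropped or banged into the wash rack (its centre under 75 mm high there and faster than 0.6 m/s) ((z of spool_red_center in the frame of wash_rack below 0.075 m and linear speed of spool_red above 0.6 m/s and x of spool_red_center in the frame of wash_rack between -0.08 and 0.08 m and y of spool_red_center in the frame of wash_rack between -0.16 and 0.16 m) or (z of spool_yellow_center in the frame of wash_rack below 0.075 m and linear speed of spool_yellow above 0.6 m/s and x of spool_yellow_center in the frame of wash_rack between -0.08 and 0.08 m and y of spool_yellow_center in the frame of wash_rack between -0.16 and 0.16 m) or (z of spool_green_center in the frame of wash_rack below 0.075 m and linear speed of spool_green above 0.6 m/s and x of spool_green_center in the frame of wash_rack between -0.08 and 0.08 m and y of spool_green_center in the frame of wash_rack between -0.16 and 0.16 m) or (z of spool_blue_center in the frame of wash_rack below 0.075 m and linear speed of spool_blue above 0.6 m/s and x of spool_blue_center in the frame of wash_rack between -0.08 and 0.08 m and y of spool_blue_center in the frame of wash_rack between -0.16 and 0.16 m)).
It fails at once if a valve body is shifted by more than 15 mm (distance of any of valve_red, valve_yellow, valve_green, valve_blue from where it was at the start of the episode above 0.015 m).
It also fails if it takes over 120 s, if anything falls off the work surface, if the arm or the gripper's body presses on something with over 40 N, if the wrist force passes 120 N, or if a joint passes its speed limit or range.

## Working session

There is one attempt and no reset: what is moved stays moved. The work goes in short steps, Python scripts to look and compute and a tool call to move; the robot and the scene stay as the last step left them, time stands still between calls to the robot, and variables do not carry over. Pictures are saved under pics/ and viewed, at most 14 in all, crops included, and the job is handed in when it is done.

Besides the shell and the picture viewer there is one more tool, called after ">>>" as name([rows], argument=value, ...), one row to a line, values as JSON. apply_moves: Moves the arm, as the interface text tells. Its arguments: {"type":"object","properties":{"deltas":{"type":"array"},"grip_force":{"type":"number"}},"required":["deltas"]}

```bash
mkdir -p pics; cat > h.py <<'E'
import numpy as np, cv2
from rig import r
def world(f,u,v,z=None):
    """pixel -> world; by z_map, or on plane z"""
    d=np.array([(u-f['cx'])/f['fx'],-(v-f['cy'])/f['fy'],-1.0])
    R=np.array(f['rotation']); e=np.array(f['eye'])
    w=R@d
    s=(z-e[2])/w[2] if z is not None else f['z_map'][int(round(v)),int(round(u))]
    return e+s*w
E
python3 - <<'E'
from h import *
for n in('top','scene'):
    f=r.grab_frame(n); cv2.imwrite(f'pics/{n}0.png',f['img']); np.savez(f'{n}0.npz',**f)
    print(n,{k:np.round(f[k],3).tolist() for k in f if k not in('img','z_map')})
print(r.sense())
E
```

```text
top {'fx': 402.14, 'fy': 402.14, 'cx': 277.437, 'cy': 198.566, 'eye': [415.047, -7.08, 1080.716], 'rotation': [0.175, 0.015, -1.547]}
scene {'fx': 455.881, 'fy': 455.881, 'cx': 276.973, 'cy': 205.127, 'eye': [1057.052, 334.305, 949.005], 'rotation': [0.604, -0.014, 2.177]}
{'clock': 0.1, 'qpos': array([-1.29341924e+00,  3.53600977e-01,  1.63405579e+00, -2.02177511e-05,
        1.15521646e+00, -2.39971876e-03]), 'qvel': array([-0.00091637, -0.00109299,  0.00029539,  0.00021814,  0.00339739,
        0.00094253]), 'joint_efforts': array([ 1.00789919e-03, -6.06357479e+01, -3.42818785e+01,  5.41257134e-05,
        3.84485887e-03,  1.62149905e-05]), 'eef_pos': array([ 172.52784595, -600.49695702,  404.02452572]), 'tcp_rot': array([-3.14031204e+00,  1.54133376e-05,  2.79784987e-01]), 'contact_force': array([0.32669582, 0.31065136, 0.12192982]), 'wrist_torque': array([0.03002843, 0.01317059, 0.02970739]), 'grasp_force': 0.0, 'opening': 1.0018047818985143}
```

View pics/top0.png

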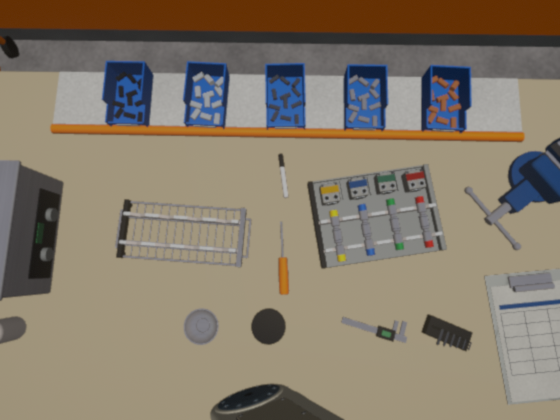

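View pics/scene0.png

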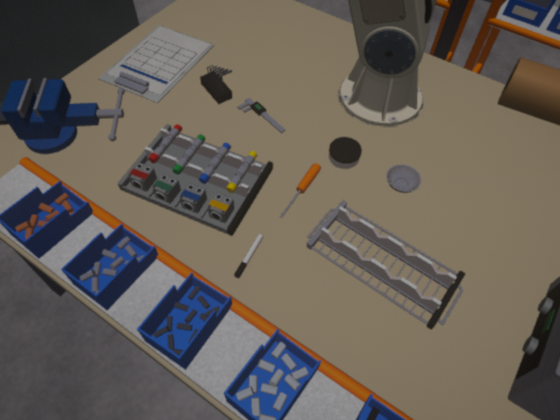

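The top view shows the tray at about (375,215), its black plate at the left, with yellow, blue, green and red counted from there. The rack is at about (183,233), with its black plate at (124,229), also at the left. The scene view agrees. Next I'll take enlarged crops.

```bash
python3 - <<'E'
from h import *
im=np.load('top0.npz')['img']
def crop(n,u0,v0,w,h,k):
    c=cv2.resize(im[v0:v0+h,u0:u0+w],None,fx=k,fy=k,interpolation=cv2.INTER_CUBIC)
    for u in range(u0,u0+w,10): cv2.putText(c,str(u),(int((u-u0+.5)*k),10),0,.35,(0,0,255)); cv2.line(c,(int((u-u0+.5)*k),12),(int((u-u0+.5)*k),18),(0,0,255))
    for v in range(v0,v0+h,10): cv2.putText(c,str(v),(0,int((v-v0+.5)*k)),0,.35,(0,0,255)); cv2.line(c,(22,int((v-v0+.5)*k)),(28,int((v-v0+.5)*k)),(0,0,255))
    cv2.imwrite(f'pics/{n}.png',c)
crop('tray',302,160,145,110,5.4)
crop('rack',112,190,145,85,5.4)
E
```

```text
(no output)
```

View pics/tray.png

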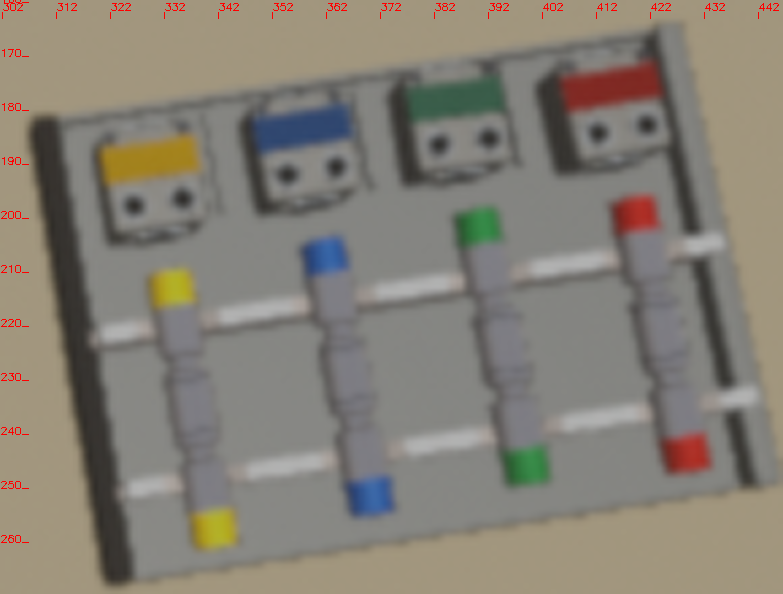

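View pics/rack.png

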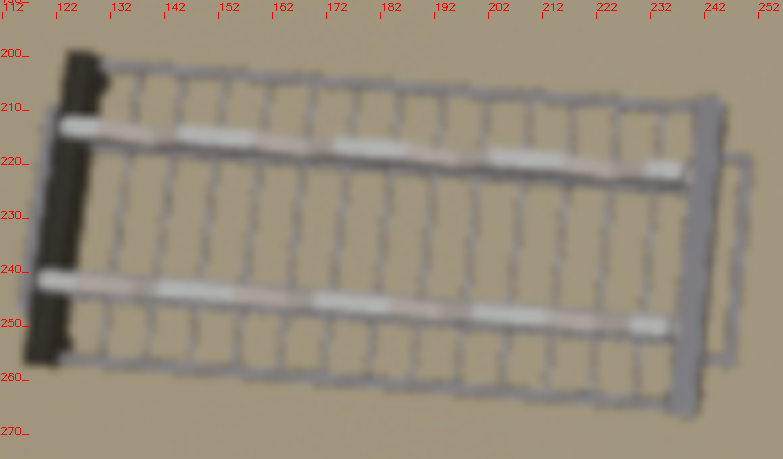

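```bash
cat >> h.py <<'E'
from scipy.spatial.transform import Rotation as Ro
_w=world
def world(f,u,v,z=None):
    f=dict(f); f['rotation']=Ro.from_euler('xyz',f['rotation']).as_matrix() if np.ndim(f['rotation'])==1 else f['rotation']
    return _w(f,u,v,z)
def fit(L,W):
    L=np.array(L,float);W=np.array(W)[:,:2]
    R,_=Ro.align_vectors(np.c_[W-W.mean(0),0*W[:,0]],np.c_[L-L.mean(0),0*L[:,0]])
    a=R.as_euler('xyz')[2]; M=np.array([[np.cos(a),-np.sin(a)],[np.sin(a),np.cos(a)]])
    t=W.mean(0)-M@L.mean(0)
    return a,t,np.round(W-(L@M.T+t),1)
E
python3 - <<'E'
from h import *
f=dict(np.load('top0.npz'))
P=lambda X,Y,u0,v0,z:world(f,u0+X/5.4-.5,v0+Y/5.4-.5,z)
S={'y':[(172,287),(215,529)],'b':[(326,255),(371,495)],'g':[(479,225),(526,466)],'r':[(636,214),(686,453)]}
C=[];L=[]
for (k,p),y in zip(S.items(),(112.5,37.5,-37.5,-112.5)):
    a,b=[P(*q,302,160,49.6)for q in p]
    c=(a+b)/2;C.append(c);L.append((0,y)); d=a-b
    print(k,c.round(1),'len',np.linalg.norm(d).round(1),'yaw',np.arctan2(d[1],d[0]).round(3))
print('tray',fit(L,C))
W=[P(*q,112,190,54) for q in[(215,137),(370.5,149),(527.5,160),(196,290),(352,302),(509,315.5)]]
L=[(x,y) for x in(37,-37) for y in(75,0,-75)]
a,t,e=fit(L,W);print('rack',a,t,e)
for y in(112.5,37.5,-37.5,-112.5):print((t+y*np.array([-np.sin(a),np.cos(a)])).round(1))
# depth check
print('dm',[world(f,u,v).round(1) for u,v in((336,235),(430,219),(180,217),(280,330))])
E
```

```text
y [ 506.5 -142.5   49.6] len 115.9 yaw 0.174
b [ 523.8 -215.9   49.6] len 115.4 yaw 0.171
g [ 539.4 -289.    49.6] len 116.2 yaw 0.165
r [ 546.8 -364.1   49.6] len 115.3 yaw 0.166
tray (np.float64(0.1830643998055777), array([ 529.11394491, -252.89099162]), array([[-2.2, -0.3],
       [ 1.5,  0.1],
       [ 3.5,  0.7],
       [-2.8, -0.6]]))
rack -0.0547381323818035 [506.38388671 264.66558647] [[-0.4  0.4]
 [-0.5  0.1]
 [-0.  -0.5]
 [ 0.4 -0.4]
 [ 0.5  0.1]
 [-0.   0.3]]
[512.5 377. ]
[508.4 302.1]
[504.3 227.2]
[500.2 152.3]
dm [array([ 504.8, -137.6,   62.5]), array([ 557.5, -393.8,   11.5]), array([543.3, 263.6,  52.1]), array([266.9,  -1.2,  34.1])]h.py:17: UserWarning: Optimal rotation is not uniquely or poorly defined for the given sets of vectors.
  R,_=Ro.align_vectors(np.c_[W-W.mean(0),0*W[:,0]],np.c_[L-L.mean(0),0*L[:,0]])
```

```bash
cat >> h.py <<'E'
def go(x,y,z,yaw):
    """tool-frame delta (cm, rad) from the measured pose to TCP target: turn first, then shift"""
    s=r.sense(); p=np.array(s['eef_pos']); dy=s['tcp_rot'][2]-yaw
    Rt=Ro.from_euler('xyz',[s['tcp_rot'][0],s['tcp_rot'][1],yaw]).as_matrix()
    print('turn',round(dy,3),'shift cm',(Rt.T@(np.array([x,y,z])-p)/10).round(2),'| pose',p.round(1),s['tcp_rot'].round(3),
      'open',round(s['opening'],2),'grip',round(s['grasp_force'],1),'F',s['contact_force'].round(1),'t',s['clock'])
E
python3 -c "
from h import *
go(546.8,-364.1,280,.168)"
```

```text
turn 0.112 shift cm [ 40.85 -17.03  12.42] | pose [ 172.5 -600.5  404. ] [-3.14  0.    0.28] open 1.0 grip 0.0 F [0.3 0.3 0.1] t 0.1
```

>>> apply_moves([
  {"claw":-0.2,"delta_pos":[0,0,0],"yaw":0.112},
  {"claw":-0.2,"delta_pos":[5,-2.1,1],"yaw":0},
  {"claw":-0.2,"delta_pos":[5,-2.1,1],"yaw":0},
  {"claw":-0.2,"delta_pos":[5,-2.1,1],"yaw":0},
  {"claw":-0.2,"delta_pos":[5,-2.1,1],"yaw":0},
  {"claw":-0.2,"delta_pos":[5,-2.1,1],"yaw":0},
  {"claw":-0.2,"delta_pos":[5,-2.1,2],"yaw":0},
  {"claw":-0.2,"delta_pos":[5,-2.1,2],"yaw":0},
], grip_force=40)

```text
clock: 1.1
eef_pos: [494.5, -396.1, 314.0]
tcp_rot: [-3.142, 0.0, 0.168]
contact_force: [-0.8, -0.7, 0.5]
opening: 0.605
grasp_force: 0.0
```

```bash
python3 -c "
from h import *
go(546.8,-364.1,280,.168)"
```

```text
turn -0.0 shift cm [ 5.7  -2.28  3.4 ] | pose [ 494.5 -396.1  314. ] [-3.142  0.     0.168] open 0.6 grip 0.0 F [-0.8 -0.7  0.5] t 1.1
```

>>> apply_moves([
  {"claw":-0.2,"delta_pos":[3,-1.2,1.7],"yaw":0},
  {"claw":-0.2,"delta_pos":[2.75,-1.1,1.7],"yaw":0},
  {"claw":-0.2,"delta_pos":[0,0,0],"yaw":0},
  {"claw":-0.2,"delta_pos":[0,0,0],"yaw":0},
])

```text
clock: 1.6
eef_pos: [545.6, -365.2, 280.6]
tcp_rot: [-3.141, 0.001, 0.168]
contact_force: [-0.5, 0.2, -0.4]
opening: 0.598
grasp_force: 0.0
```

```bash
python3 - <<'E'
from h import *
go(546.8,-364.1,204,.168)
f=r.grab_frame('scene'); np.savez('s1.npz',**f)
c=f['img'][90:250,100:300]; cv2.imwrite('pics/s1.png',cv2.resize(c,None,fx=3.7,fy=3.7,interpolation=cv2.INTER_CUBIC))
E
```

```text
turn 0.0 shift cm [ 0.14 -0.08  7.66] | pose [ 545.6 -365.2  280.6] [-3.141e+00  1.000e-03  1.680e-01] open 0.6 grip 0.0 F [-0.5  0.2 -0.4] t 1.6
```

View pics/s1.png

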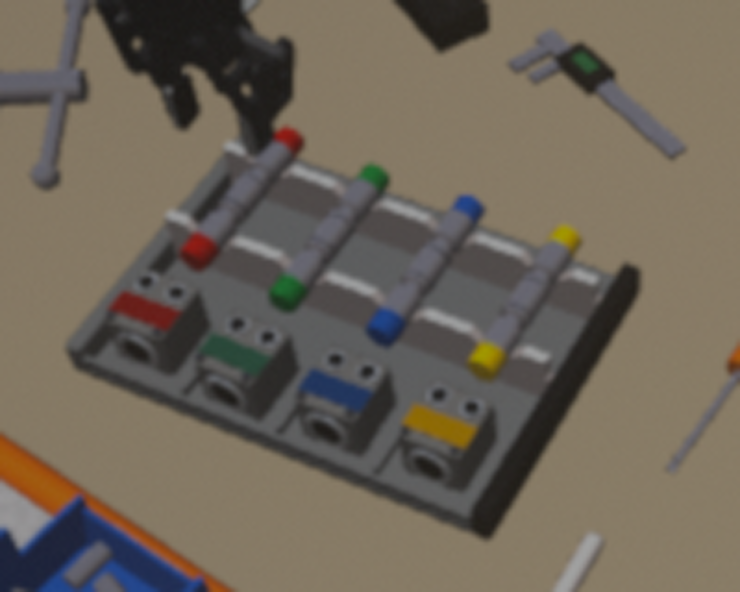

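The scene crop shows the open fingers above and behind the red spool, with its caps at crop (288,138) and (199,248). I'll check the spool centres from this view too.

```bash
python3 - <<'E'
from h import *
f=dict(np.load('s1.npz'))
S={'r':[(288,138),(199,248)],'g':[(374,177),(287,291)],'b':[(468,209),(386,325)],'y':[(565,237),(487,359)]}
for k,p in S.items():
    a,b=[world(f,100+q[0]/3.7-.5,90+q[1]/3.7-.5,50.5) for q in p]
    print(k,((a+b)/2).round(1),np.linalg.norm(a-b).round(1),np.arctan2(*(b-a)[1::-1]).round(3))
E
```

```text
r [ 541.8 -364.8   50.5] 116.6 0.176
g [ 535.2 -289.    50.5] 116.9 0.171
b [ 519.5 -215.1   50.5] 115.6 0.173
y [ 501.8 -142.7   50.5] 117.9 0.182
```

```bash
python3 - <<'E'
from h import *
f=dict(np.load('s1.npz'))
c=f['img'][195:330,300:472]; cv2.imwrite('pics/s2.png',cv2.resize(c,None,fx=4.4,fy=4.4,interpolation=cv2.INTER_CUBIC))
E
```

```text
(no output)
```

View pics/s2.png

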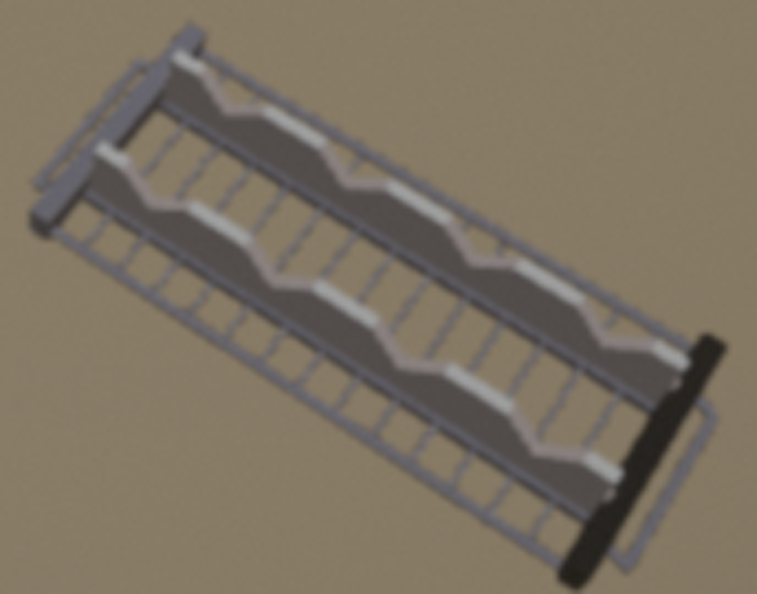

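The rack's bright crest segments are centred at crop (293,127), (419,202) and (549,283) on the far bar. On the near bar they are at (219,225), (347,303) and (480,388).

```bash
python3 -W ignore - <<'E'
from h import *
f=dict(np.load('s1.npz'))
W=[world(f,300+X/4.4-.5,195+Y/4.4-.5,54) for X,Y in[(293,127),(419,202),(549,283),(219,225),(347,303),(480,388)]]
a,t,e=fit([(x,y) for x in(-37,37) for y in(-75,0,75)],W);print('rack',a,t,e)
for y in(112.5,37.5,-37.5,-112.5):print((t+y*np.array([-np.sin(a),np.cos(a)])).round(1))
E
```

```text
rack -0.04518837811789156 [505.22991376 265.42833722] [[-0.  -0.3]
 [-0.5  0.1]
 [ 0.9  0.1]
 [ 0.6  0.4]
 [-0.8  0. ]
 [-0.2 -0.2]]
[510.3 377.8]
[506.9 302.9]
[503.5 228. ]
[500.1 153. ]
```

>>> apply_moves([
  {"claw":-0.2,"delta_pos":[-0.1,-0.1,2.5],"yaw":0},
  {"claw":-0.2,"delta_pos":[0,0,2.5],"yaw":0},
  {"claw":-0.2,"delta_pos":[0,0,1.7],"yaw":0},
  {"claw":-0.2,"delta_pos":[0,0,1.0],"yaw":0},
  {"claw":-0.2,"delta_pos":[0,0,0],"yaw":0},
  {"claw":0.2,"delta_pos":[0,0,0],"yaw":0},
  {"claw":0.35,"delta_pos":[0,0,0],"yaw":0},
])

```text
clock: 2.52
eef_pos: [545.2, -364.4, 204.5]
tcp_rot: [3.141, -0.001, 0.168]
contact_force: [0.3, 0.0, -0.1]
opening: 0.324
grasp_force: 0.0
```

>>> apply_moves([
  {"claw":0.45,"delta_pos":[0,0,0.1],"yaw":0},
  {"claw":0.55,"delta_pos":[0,0,0],"yaw":0},
  {"claw":1,"delta_pos":[0,0,0],"yaw":0},
  {"claw":1,"delta_pos":[0,0,0],"yaw":0},
  {"claw":1,"delta_pos":[0,0,0],"yaw":0},
], grip_force=50)

```text
clock: 3.15
eef_pos: [544.9, -363.1, 203.3]
tcp_rot: [-3.14, 0.0, 0.168]
contact_force: [-1.9, 7.9, 6.7]
opening: 0.241
grasp_force: 48.5
```

>>> apply_moves([
  {"claw":1,"delta_pos":[0,0,-0.7],"yaw":0},
  {"claw":1,"delta_pos":[0,0,-1.5],"yaw":0},
  {"claw":1,"delta_pos":[0,0,-2.5],"yaw":0},
  {"claw":1,"delta_pos":[0,0,-2.5],"yaw":0},
  {"claw":1,"delta_pos":[0,0,-1.5],"yaw":0.0},
  {"claw":1,"delta_pos":[0,0,0],"yaw":0.11},
  {"claw":1,"delta_pos":[0,0,0],"yaw":0.108},
])

```text
clock: 4.03
eef_pos: [544.7, -364.3, 290.3]
tcp_rot: [3.141, -0.0, -0.054]
contact_force: [-0.4, 0.6, -3.3]
opening: 0.24
grasp_force: 49.0
```

```bash
python3 -c "
from h import *
go(500.2,152.6,290,-.05)"
```

```text
turn -0.004 shift cm [-7.03e+00 -5.14e+01  1.00e-02] | pose [ 544.7 -364.3  290.3] [ 3.141 -0.    -0.054] open 0.24 grip 49.0 F [-0.4  0.6 -3.3] t 4.025
```

>>> apply_moves([
  {"claw":1,"delta_pos":[-0.3,-2.5,0],"yaw":0},
  {"claw":1,"delta_pos":[-0.7,-5,0],"yaw":0},
  {"claw":1,"delta_pos":[-0.7,-5,0],"yaw":0},
  {"claw":1,"delta_pos":[-0.7,-5,0],"yaw":0},
  {"claw":1,"delta_pos":[-0.7,-5,0],"yaw":0},
  {"claw":1,"delta_pos":[-0.7,-5,0],"yaw":0},
  {"claw":1,"delta_pos":[-0.7,-5,0],"yaw":0},
  {"claw":1,"delta_pos":[-0.7,-5,0],"yaw":0},
])

```text
clock: 5.03
eef_pos: [510.7, 15.2, 289.9]
tcp_rot: [-3.141, -0.0, -0.048]
contact_force: [0.2, -0.5, -3.1]
opening: 0.241
grasp_force: 49.3
```

>>> apply_moves([
  {"claw":1,"delta_pos":[-0.7,-5,0],"yaw":0},
  {"claw":1,"delta_pos":[-0.7,-5,0],"yaw":0},
  {"claw":1,"delta_pos":[-0.4,-3.4,0],"yaw":0},
  {"claw":1,"delta_pos":[0,0,0],"yaw":0},
  {"claw":1,"delta_pos":[0,0,0],"yaw":0},
])

```text
clock: 5.65
eef_pos: [499.8, 147.6, 289.7]
tcp_rot: [3.141, 0.0, -0.048]
contact_force: [-0.8, -0.8, -2.9]
opening: 0.243
grasp_force: 49.4
```

```bash
python3 - <<'E'
from h import *
go(500.2,152.6,220,-.05)
f=r.grab_frame('scene'); np.savez('s3.npz',**f)
c=f['img'][120:330,240:472]; cv2.imwrite('pics/s3.png',cv2.resize(c,None,fx=2.8,fy=2.8,interpolation=cv2.INTER_CUBIC))
E
```

```text
turn 0.002 shift cm [ 0.01 -0.5   6.97] | pose [499.8 147.6 289.7] [ 3.141  0.    -0.048] open 0.24 grip 49.4 F [-0.8 -0.8 -2.9] t 5.65
```

View pics/s3.png

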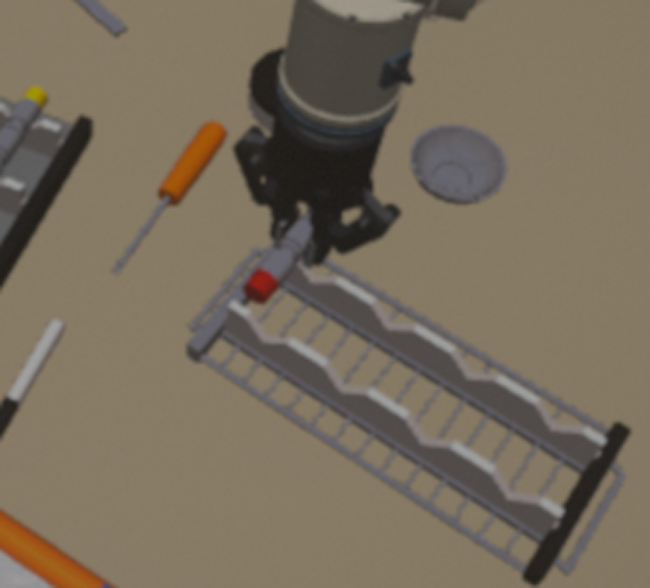

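The red spool is held level and parallel to the notches, above the grey end of the rack, with its cap at crop (262,284). Lowering it now.

>>> apply_moves([
  {"claw":1,"delta_pos":[0,-0.5,1.5],"yaw":0},
  {"claw":1,"delta_pos":[0,0,2],"yaw":0},
  {"claw":1,"delta_pos":[0,0,2],"yaw":0},
  {"claw":1,"delta_pos":[0,0,1],"yaw":0},
  {"claw":1,"delta_pos":[0,0,0.8],"yaw":0},
  {"claw":1,"delta_pos":[0,0,0.5],"yaw":0},
  {"claw":1,"delta_pos":[0,0,0.3],"yaw":0},
  {"claw":1,"delta_pos":[0,0,0],"yaw":0},
])

```text
clock: 6.7
eef_pos: [500.8, 152.7, 208.8]
tcp_rot: [-3.142, -0.0, -0.05]
contact_force: [-0.5, -0.0, -2.5]
opening: 0.237
grasp_force: 49.4
```

>>> apply_moves([
  {"claw":1,"delta_pos":[0,0,0.2],"yaw":0},
  {"claw":1,"delta_pos":[0,0,0.2],"yaw":0},
  {"claw":1,"delta_pos":[0,0,0],"yaw":0},
  {"claw":1,"delta_pos":[0,0,0],"yaw":0},
])

```text
clock: 7.2
eef_pos: [500.7, 152.7, 204.7]
tcp_rot: [-3.142, -0.0, -0.05]
contact_force: [-0.1, -0.2, -3.7]
opening: 0.245
grasp_force: 49.4
```

>>> apply_moves([
  {"claw":1,"delta_pos":[0,0,0.1],"yaw":0},
  {"claw":1,"delta_pos":[0,0,0.1],"yaw":0},
  {"claw":1,"delta_pos":[0,0,0],"yaw":0},
])

```text
clock: 7.58
eef_pos: [501.0, 153.0, 203.4]
tcp_rot: [-3.141, -0.001, -0.051]
contact_force: [-2.3, 3.1, 7.4]
opening: 0.237
grasp_force: 50.6
```

>>> apply_moves([
  {"claw":0.5,"delta_pos":[0,0,0],"yaw":0},
  {"claw":0.3,"delta_pos":[0,0,0],"yaw":0},
  {"claw":0,"delta_pos":[0,0,0],"yaw":0},
  {"claw":-0.2,"delta_pos":[0,0,0],"yaw":0},
  {"claw":-0.2,"delta_pos":[0,0,-1.5],"yaw":0},
  {"claw":-0.2,"delta_pos":[0,0,-3.5],"yaw":0},
  {"claw":-0.2,"delta_pos":[0,0,-4],"yaw":0},
  {"claw":-0.2,"delta_pos":[0,0,0],"yaw":-0.11},
])

```text
clock: 8.57
eef_pos: [501.9, 153.0, 296.7]
tcp_rot: [-3.14, -0.006, 0.062]
contact_force: [0.5, 0.3, -1.0]
opening: 0.604
grasp_force: 0.0
```

```bash
python3 - <<'E'
from h import *
go(537.3,-289,290,.172)
f=r.grab_frame('scene'); np.savez('s4.npz',**f)
c=f['img'][185:330,290:472]; cv2.imwrite('pics/s4.png',cv2.resize(c,None,fx=3.6,fy=3.6,interpolation=cv2.INTER_CUBIC))
E
```

```text
turn -0.11 shift cm [-4.08 44.15  0.58] | pose [501.9 153.  296.7] [-3.14  -0.006  0.062] open 0.6 grip 0.0 F [ 0.5  0.3 -1. ] t 8.575
```

View pics/s4.png

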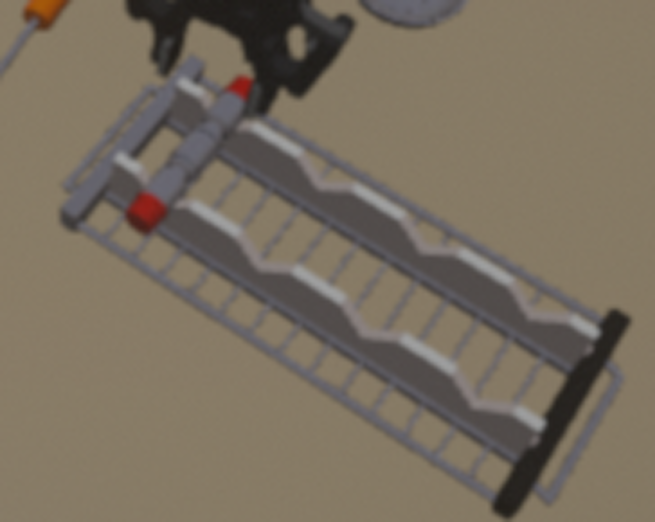

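The red spool is seated in the last place at the grey end, with its near cap at crop (148,212). Next is green.

>>> apply_moves([
  {"claw":-0.2,"delta_pos":[0,0,0],"yaw":-0.11},
  {"claw":-0.2,"delta_pos":[-0.3,3.1,0],"yaw":0},
  {"claw":-0.2,"delta_pos":[-0.5,5.5,0],"yaw":0},
  {"claw":-0.2,"delta_pos":[-0.5,5.5,0],"yaw":0},
  {"claw":-0.2,"delta_pos":[-0.5,5.5,0],"yaw":0},
  {"claw":-0.2,"delta_pos":[-0.5,5.5,0],"yaw":0},
  {"claw":-0.2,"delta_pos":[-0.5,5.5,0],"yaw":0},
  {"claw":-0.2,"delta_pos":[-0.5,5.5,0],"yaw":0},
])

```text
clock: 9.62
eef_pos: [528.9, -210.6, 293.1]
tcp_rot: [-3.142, -0.0, 0.168]
contact_force: [1.6, 0.3, -1.2]
opening: 0.597
grasp_force: 0.0
```

>>> apply_moves([
  {"claw":-0.2,"delta_pos":[-0.5,5.0,0],"yaw":0},
  {"claw":-0.2,"delta_pos":[-0.3,3.0,0.5],"yaw":0},
  {"claw":-0.2,"delta_pos":[0,0,0],"yaw":0},
  {"claw":-0.2,"delta_pos":[0,0,0],"yaw":0},
])

```text
clock: 10.12
eef_pos: [534.5, -288.3, 287.7]
tcp_rot: [-3.141, 0.001, 0.169]
contact_force: [-0.2, -0.6, -0.5]
opening: 0.6
grasp_force: 0.0
```

```bash
python3 - <<'E'
from h import *
go(537.3,-289,203.5,.172)
E
```

```text
turn -0.003 shift cm [0.27 0.12 8.42] | pose [ 534.5 -288.3  287.7] [-3.141e+00  1.000e-03  1.690e-01] open 0.6 grip 0.0 F [-0.2 -0.6 -0.5] t 10.125
```

>>> apply_moves([
  {"claw":-0.2,"delta_pos":[0.27,0.05,2.5],"yaw":0},
  {"claw":-0.2,"delta_pos":[0,0,3],"yaw":0},
  {"claw":-0.2,"delta_pos":[0,0,1.9],"yaw":0},
  {"claw":-0.2,"delta_pos":[0,0,1.0],"yaw":0},
  {"claw":0,"delta_pos":[0,0,0],"yaw":0},
  {"claw":0.3,"delta_pos":[0,0,0],"yaw":0},
  {"claw":0.45,"delta_pos":[0,0,0],"yaw":0},
  {"claw":0.5,"delta_pos":[0,0,0],"yaw":0},
])

```text
clock: 11.12
eef_pos: [537.8, -288.2, 204.5]
tcp_rot: [-3.14, -0.001, 0.169]
contact_force: [1.7, 9.4, 5.6]
opening: 0.251
grasp_force: 10.5
```

>>> apply_moves([
  {"claw":0.6,"delta_pos":[0,0,0],"yaw":0},
  {"claw":1,"delta_pos":[0,0,0],"yaw":0},
  {"claw":1,"delta_pos":[0,0,0],"yaw":0},
  {"claw":1,"delta_pos":[0,0,0],"yaw":0},
], grip_force=50)

```text
clock: 11.62
eef_pos: [537.8, -288.1, 204.7]
tcp_rot: [-3.14, -0.001, 0.169]
contact_force: [-0.0, 8.7, 6.6]
opening: 0.243
grasp_force: 48.5
```

>>> apply_moves([
  {"claw":1,"delta_pos":[0,0,-0.7],"yaw":0},
  {"claw":1,"delta_pos":[0,0,-1.5],"yaw":0},
  {"claw":1,"delta_pos":[0,0,-2.5],"yaw":0},
  {"claw":1,"delta_pos":[0,0,-2.5],"yaw":0},
  {"claw":1,"delta_pos":[0,0,-1.5],"yaw":0.0},
  {"claw":1,"delta_pos":[0,0,0],"yaw":0.11},
  {"claw":1,"delta_pos":[0,0,0],"yaw":0.109},
  {"claw":1,"delta_pos":[0,0,0],"yaw":0},
])

```text
clock: 12.62
eef_pos: [537.4, -289.1, 291.0]
tcp_rot: [3.142, -0.0, -0.049]
contact_force: [1.1, 0.3, -2.5]
opening: 0.24
grasp_force: 49.0
```

```bash
python3 -c "
from h import *
go(503.9,227.6,290,-.05)"
```

```text
turn 0.001 shift cm [ -5.93 -51.43   0.09] | pose [ 537.4 -289.1  291. ] [ 3.142 -0.    -0.049] open 0.24 grip 49.0 F [ 1.1  0.3 -2.5] t 12.625
```

>>> apply_moves([
  {"claw":1,"delta_pos":[-0.3,-2.5,0],"yaw":0},
  {"claw":1,"delta_pos":[-0.6,-5,0],"yaw":0},
  {"claw":1,"delta_pos":[-0.6,-5,0],"yaw":0},
  {"claw":1,"delta_pos":[-0.6,-5,0],"yaw":0},
  {"claw":1,"delta_pos":[-0.6,-5,0],"yaw":0},
  {"claw":1,"delta_pos":[-0.6,-5,0],"yaw":0},
  {"claw":1,"delta_pos":[-0.6,-5,0],"yaw":0},
  {"claw":1,"delta_pos":[-0.6,-5,0],"yaw":0},
])

```text
clock: 13.62
eef_pos: [510.0, 90.0, 290.8]
tcp_rot: [-3.141, 0.0, -0.047]
contact_force: [1.1, -0.7, -1.8]
opening: 0.238
grasp_force: 49.2
```

>>> apply_moves([
  {"claw":1,"delta_pos":[-0.6,-5,0],"yaw":0},
  {"claw":1,"delta_pos":[-0.5,-5,0],"yaw":0},
  {"claw":1,"delta_pos":[-0.3,-3.9,0],"yaw":0},
  {"claw":1,"delta_pos":[0,0,0],"yaw":0},
  {"claw":1,"delta_pos":[0,0,0],"yaw":0},
])

```text
clock: 14.25
eef_pos: [503.1, 227.3, 290.5]
tcp_rot: [3.141, 0.001, -0.047]
contact_force: [-0.2, -0.1, -2.0]
opening: 0.238
grasp_force: 49.3
```

```bash
python3 -c "
from h import *
go(503.9,227.6,205,-.05)"
```

```text
turn 0.003 shift cm [ 0.08 -0.04  8.55] | pose [503.1 227.3 290.5] [ 3.141e+00  1.000e-03 -4.700e-02] open 0.24 grip 49.3 F [-0.2 -0.1 -2. ] t 14.25
```

>>> apply_moves([
  {"claw":1,"delta_pos":[0.05,-0.04,1.5],"yaw":0},
  {"claw":1,"delta_pos":[0,0,2],"yaw":0},
  {"claw":1,"delta_pos":[0,0,2],"yaw":0},
  {"claw":1,"delta_pos":[0,0,1.3],"yaw":0},
  {"claw":1,"delta_pos":[0,0,0.8],"yaw":0},
  {"claw":1,"delta_pos":[0,0,0.5],"yaw":0},
  {"claw":1,"delta_pos":[0,0,0.2],"yaw":0},
  {"claw":1,"delta_pos":[0,0,0],"yaw":0},
])

```text
clock: 15.25
eef_pos: [504.6, 227.8, 208.0]
tcp_rot: [-3.141, -0.0, -0.049]
contact_force: [0.5, 0.7, -2.2]
opening: 0.235
grasp_force: 49.3
```

>>> apply_moves([
  {"claw":1,"delta_pos":[0,0,0.1],"yaw":0},
  {"claw":1,"delta_pos":[0,0,0.1],"yaw":0},
  {"claw":1,"delta_pos":[0,0,0],"yaw":0},
])

```text
clock: 15.62
eef_pos: [504.4, 227.7, 205.7]
tcp_rot: [-3.142, -0.0, -0.049]
contact_force: [0.0, 0.5, -1.5]
opening: 0.243
grasp_force: 49.3
```

>>> apply_moves([
  {"claw":1,"delta_pos":[0,0,0.1],"yaw":0},
  {"claw":1,"delta_pos":[0,0,0.1],"yaw":0},
  {"claw":1,"delta_pos":[0,0,0],"yaw":0},
])

```text
clock: 16.0
eef_pos: [504.6, 228.1, 204.7]
tcp_rot: [-3.141, -0.001, -0.05]
contact_force: [-4.2, 2.1, 10.5]
opening: 0.245
grasp_force: 50.7
```

Contact. Release, rise, then on to blue.

>>> apply_moves([
  {"claw":0.5,"delta_pos":[0,0,0],"yaw":0},
  {"claw":0.3,"delta_pos":[0,0,0],"yaw":0},
  {"claw":0,"delta_pos":[0,0,0],"yaw":0},
  {"claw":-0.2,"delta_pos":[0,0,0],"yaw":0},
  {"claw":-0.2,"delta_pos":[0,0,-1.5],"yaw":0},
  {"claw":-0.2,"delta_pos":[0,0,-3.5],"yaw":0},
  {"claw":-0.2,"delta_pos":[0,0,-4],"yaw":0},
  {"claw":-0.2,"delta_pos":[0,0,0],"yaw":-0.11},
])

```text
clock: 17.0
eef_pos: [505.6, 228.2, 297.9]
tcp_rot: [-3.139, -0.006, 0.063]
contact_force: [-0.8, 0.8, -0.7]
opening: 0.602
grasp_force: 0.0
```

```bash
python3 -c "
from h import *
go(522,-214.5,290,.172)"
```

```text
turn -0.109 shift cm [-5.97 43.9   0.65] | pose [505.6 228.2 297.9] [-3.139 -0.006  0.063] open 0.6 grip 0.0 F [-0.8  0.8 -0.7] t 17.0
```

>>> apply_moves([
  {"claw":-0.2,"delta_pos":[0,0,0],"yaw":-0.111},
  {"claw":-0.2,"delta_pos":[-0.4,3,0],"yaw":0},
  {"claw":-0.2,"delta_pos":[-0.7,5.5,0],"yaw":0},
  {"claw":-0.2,"delta_pos":[-0.7,5.5,0],"yaw":0},
  {"claw":-0.2,"delta_pos":[-0.7,5.5,0],"yaw":0},
  {"claw":-0.2,"delta_pos":[-0.7,5.5,0],"yaw":0},
  {"claw":-0.2,"delta_pos":[-0.7,5.5,0],"yaw":0},
  {"claw":-0.2,"delta_pos":[-0.7,5.5,0],"yaw":0},
])

```text
clock: 18.0
eef_pos: [520.6, -136.8, 294.9]
tcp_rot: [3.141, -0.001, 0.172]
contact_force: [1.1, 0.6, -0.4]
opening: 0.6
grasp_force: 0.0
```

>>> apply_moves([
  {"claw":-0.2,"delta_pos":[-0.7,5.0,0],"yaw":0},
  {"claw":-0.2,"delta_pos":[-0.4,2.9,0.5],"yaw":0},
  {"claw":-0.2,"delta_pos":[0,0,0],"yaw":0},
  {"claw":-0.2,"delta_pos":[0,0,0],"yaw":0},
])

```text
clock: 18.5
eef_pos: [523.2, -214.2, 289.2]
tcp_rot: [-3.141, -0.0, 0.171]
contact_force: [1.6, 0.1, 0.4]
opening: 0.598
grasp_force: 0.0
```

```bash
python3 - <<'E'
from h import *
go(522,-214.5,204,.172)
E
```

```text
turn -0.001 shift cm [-0.12  0.01  8.52] | pose [ 523.2 -214.2  289.2] [-3.141 -0.     0.171] open 0.6 grip 0.0 F [1.6 0.1 0.4] t 18.5
```

>>> apply_moves([
  {"claw":-0.2,"delta_pos":[-0.12,0,2.5],"yaw":0},
  {"claw":-0.2,"delta_pos":[0,0,3],"yaw":0},
  {"claw":-0.2,"delta_pos":[0,0,2.0],"yaw":0},
  {"claw":-0.2,"delta_pos":[0,0,1.0],"yaw":0},
  {"claw":0,"delta_pos":[0,0,0],"yaw":0},
  {"claw":0.3,"delta_pos":[0,0,0],"yaw":0},
  {"claw":0.45,"delta_pos":[0,0,0],"yaw":0},
  {"claw":0.5,"delta_pos":[0,0,0],"yaw":0},
])

```text
clock: 19.5
eef_pos: [522.4, -214.5, 204.5]
tcp_rot: [-3.141, -0.001, 0.171]
contact_force: [0.7, 4.6, 4.7]
opening: 0.254
grasp_force: 10.4
```

>>> apply_moves([
  {"claw":0.6,"delta_pos":[0,0,0],"yaw":0},
  {"claw":1,"delta_pos":[0,0,0],"yaw":0},
  {"claw":1,"delta_pos":[0,0,0],"yaw":0},
  {"claw":1,"delta_pos":[0,0,0],"yaw":0},
], grip_force=50)

```text
clock: 20.0
eef_pos: [522.4, -214.5, 204.6]
tcp_rot: [-3.141, -0.001, 0.171]
contact_force: [-0.7, 5.3, 8.2]
opening: 0.24
grasp_force: 48.5
```

>>> apply_moves([
  {"claw":1,"delta_pos":[0,0,-0.7],"yaw":0},
  {"claw":1,"delta_pos":[0,0,-1.5],"yaw":0},
  {"claw":1,"delta_pos":[0,0,-2.5],"yaw":0},
  {"claw":1,"delta_pos":[0,0,-2.5],"yaw":0},
  {"claw":1,"delta_pos":[0,0,-1.5],"yaw":0.0},
  {"claw":1,"delta_pos":[0,0,0],"yaw":0.11},
  {"claw":1,"delta_pos":[0,0,0],"yaw":0.111},
  {"claw":1,"delta_pos":[0,0,0],"yaw":0},
])

```text
clock: 21.0
eef_pos: [522.0, -214.8, 290.9]
tcp_rot: [3.142, 0.0, -0.049]
contact_force: [-0.4, -0.1, -2.6]
opening: 0.239
grasp_force: 49.1
```

```bash
python3 -c "
from h import *
go(507.7,302.5,290,-.05)"
```

```text
turn 0.001 shift cm [ -4.01 -51.6    0.09] | pose [ 522.  -214.8  290.9] [ 3.142  0.    -0.049] open 0.24 grip 49.1 F [-0.4 -0.1 -2.6] t 21.0
```

>>> apply_moves([
  {"claw":1,"delta_pos":[-0.2,-2.6,0],"yaw":0},
  {"claw":1,"delta_pos":[-0.4,-5,0],"yaw":0},
  {"claw":1,"delta_pos":[-0.4,-5,0],"yaw":0},
  {"claw":1,"delta_pos":[-0.4,-5,0],"yaw":0},
  {"claw":1,"delta_pos":[-0.4,-5,0],"yaw":0},
  {"claw":1,"delta_pos":[-0.4,-5,0],"yaw":0},
  {"claw":1,"delta_pos":[-0.4,-5,0],"yaw":0},
  {"claw":1,"delta_pos":[-0.4,-5,0],"yaw":0},
])

```text
clock: 22.0
eef_pos: [510.4, 163.8, 290.8]
tcp_rot: [3.142, -0.0, -0.046]
contact_force: [0.8, 0.5, -2.7]
opening: 0.24
grasp_force: 49.4
```

>>> apply_moves([
  {"claw":1,"delta_pos":[-0.4,-5,0],"yaw":0},
  {"claw":1,"delta_pos":[-0.4,-5,0],"yaw":0},
  {"claw":1,"delta_pos":[-0.2,-4,0],"yaw":0},
  {"claw":1,"delta_pos":[0,0,0],"yaw":0},
  {"claw":1,"delta_pos":[0,0,0],"yaw":0},
])

```text
clock: 22.62
eef_pos: [507.3, 302.2, 290.4]
tcp_rot: [3.141, 0.001, -0.047]
contact_force: [0.5, 0.2, -2.6]
opening: 0.237
grasp_force: 49.6
```

```bash
python3 -c "
from h import *
go(507.7,302.5,205,-.05)"
```

```text
turn 0.003 shift cm [ 0.05 -0.04  8.54] | pose [507.3 302.2 290.4] [ 3.141e+00  1.000e-03 -4.700e-02] open 0.24 grip 49.6 F [ 0.5  0.2 -2.6] t 22.625
```

>>> apply_moves([
  {"claw":1,"delta_pos":[0,-0.04,1.5],"yaw":0},
  {"claw":1,"delta_pos":[0,0,2],"yaw":0},
  {"claw":1,"delta_pos":[0,0,2],"yaw":0},
  {"claw":1,"delta_pos":[0,0,1.3],"yaw":0},
  {"claw":1,"delta_pos":[0,0,0.8],"yaw":0},
  {"claw":1,"delta_pos":[0,0,0.5],"yaw":0},
  {"claw":1,"delta_pos":[0,0,0.2],"yaw":0},
  {"claw":1,"delta_pos":[0,0,0.1],"yaw":0},
])

```text
clock: 23.62
eef_pos: [507.8, 303.1, 207.0]
tcp_rot: [-3.141, -0.001, -0.049]
contact_force: [-0.0, 0.4, -3.0]
opening: 0.243
grasp_force: 49.7
```

>>> apply_moves([
  {"claw":1,"delta_pos":[0,0,0.1],"yaw":0},
  {"claw":1,"delta_pos":[0,0,0.1],"yaw":0},
  {"claw":1,"delta_pos":[0,0,0.1],"yaw":0},
  {"claw":1,"delta_pos":[0,0,0],"yaw":0},
  {"claw":1,"delta_pos":[0,0,0],"yaw":0},
])

```text
clock: 24.25
eef_pos: [507.7, 303.1, 204.6]
tcp_rot: [-3.141, -0.001, -0.049]
contact_force: [-2.7, -0.9, 6.8]
opening: 0.239
grasp_force: 50.8
```

>>> apply_moves([
  {"claw":0.5,"delta_pos":[0,0,0],"yaw":0},
  {"claw":0.3,"delta_pos":[0,0,0],"yaw":0},
  {"claw":0,"delta_pos":[0,0,0],"yaw":0},
  {"claw":-0.2,"delta_pos":[0,0,0],"yaw":0},
  {"claw":-0.2,"delta_pos":[0,0,-1.5],"yaw":0},
  {"claw":-0.2,"delta_pos":[0,0,-3.5],"yaw":0},
  {"claw":-0.2,"delta_pos":[0,0,-4],"yaw":0},
  {"claw":-0.2,"delta_pos":[0,0,0],"yaw":-0.11},
])

```text
clock: 25.25
eef_pos: [508.8, 303.6, 298.1]
tcp_rot: [-3.139, -0.006, 0.063]
contact_force: [0.3, -0.0, 0.4]
opening: 0.602
grasp_force: 0.0
```

```bash
python3 -c "
from h import *
go(504.5,-141.6,290,.172)"
```

```text
turn -0.109 shift cm [-8.04 43.8   0.63] | pose [508.8 303.6 298.1] [-3.139 -0.006  0.063] open 0.6 grip 0.0 F [ 0.3 -0.   0.4] t 25.25
```

>>> apply_moves([
  {"claw":-0.2,"delta_pos":[0,0,0],"yaw":-0.111},
  {"claw":-0.2,"delta_pos":[-0.5,3,0],"yaw":0},
  {"claw":-0.2,"delta_pos":[-1,5.5,0],"yaw":0},
  {"claw":-0.2,"delta_pos":[-1,5.5,0],"yaw":0},
  {"claw":-0.2,"delta_pos":[-1,5.5,0],"yaw":0},
  {"claw":-0.2,"delta_pos":[-1,5.5,0],"yaw":0},
  {"claw":-0.2,"delta_pos":[-1,5.5,0],"yaw":0},
  {"claw":-0.2,"delta_pos":[-1,5.5,0],"yaw":0},
])

```text
clock: 26.25
eef_pos: [505.0, -64.7, 294.9]
tcp_rot: [3.141, -0.002, 0.172]
contact_force: [-0.1, -0.2, -0.2]
opening: 0.602
grasp_force: 0.0
```

>>> apply_moves([
  {"claw":-0.2,"delta_pos":[-1,5.0,0],"yaw":0},
  {"claw":-0.2,"delta_pos":[-0.5,2.8,0.5],"yaw":0},
  {"claw":-0.2,"delta_pos":[0,0,0],"yaw":0},
  {"claw":-0.2,"delta_pos":[0,0,0],"yaw":0},
])

```text
clock: 26.75
eef_pos: [503.6, -141.8, 289.2]
tcp_rot: [-3.141, -0.0, 0.172]
contact_force: [0.8, -0.5, -0.3]
opening: 0.598
grasp_force: 0.0
```

```bash
python3 - <<'E'
from h import *
go(504.5,-141.6,204,.172)
E
```

```text
turn -0.0 shift cm [ 0.09 -0.01  8.52] | pose [ 503.6 -141.8  289.2] [-3.141 -0.     0.172] open 0.6 grip 0.0 F [ 0.8 -0.5 -0.3] t 26.75
```

>>> apply_moves([
  {"claw":0.1,"delta_pos":[0.09,0,2.5],"yaw":0},
  {"claw":0.1,"delta_pos":[0,0,3],"yaw":0},
  {"claw":0.1,"delta_pos":[0,0,2.0],"yaw":0},
  {"claw":0.1,"delta_pos":[0,0,1.0],"yaw":0},
  {"claw":0.1,"delta_pos":[0,0,0],"yaw":0},
  {"claw":0.3,"delta_pos":[0,0,0],"yaw":0},
  {"claw":0.45,"delta_pos":[0,0,0],"yaw":0},
  {"claw":0.5,"delta_pos":[0,0,0],"yaw":0},
])

```text
clock: 27.75
eef_pos: [504.8, -141.6, 204.5]
tcp_rot: [-3.141, -0.001, 0.171]
contact_force: [-0.3, 8.6, 5.1]
opening: 0.254
grasp_force: 10.5
```

>>> apply_moves([
  {"claw":0.6,"delta_pos":[0,0,0],"yaw":0},
  {"claw":1,"delta_pos":[0,0,0],"yaw":0},
  {"claw":1,"delta_pos":[0,0,0],"yaw":0},
  {"claw":1,"delta_pos":[0,0,0],"yaw":0},
], grip_force=50)

```text
clock: 28.25
eef_pos: [504.8, -141.5, 204.6]
tcp_rot: [-3.141, -0.001, 0.171]
contact_force: [-0.9, 7.0, 6.8]
opening: 0.24
grasp_force: 48.5
```

>>> apply_moves([
  {"claw":1,"delta_pos":[0,0,-0.7],"yaw":0},
  {"claw":1,"delta_pos":[0,0,-1.5],"yaw":0},
  {"claw":1,"delta_pos":[0,0,-2.5],"yaw":0},
  {"claw":1,"delta_pos":[0,0,-2.5],"yaw":0},
  {"claw":1,"delta_pos":[0,0,-1.5],"yaw":0.0},
  {"claw":1,"delta_pos":[0,0,0],"yaw":0.11},
  {"claw":1,"delta_pos":[0,0,0],"yaw":0.111},
  {"claw":1,"delta_pos":[0,0,0],"yaw":0},
])

```text
clock: 29.25
eef_pos: [504.4, -142.2, 290.9]
tcp_rot: [3.142, 0.0, -0.049]
contact_force: [-0.7, -0.7, -2.5]
opening: 0.237
grasp_force: 49.1
```

```bash
python3 -c "
from h import *
go(511.4,377.4,290,-.05)"
```

```text
turn 0.001 shift cm [ -1.89 -51.93   0.09] | pose [ 504.4 -142.2  290.9] [ 3.142  0.    -0.049] open 0.24 grip 49.1 F [-0.7 -0.7 -2.5] t 29.25
```

>>> apply_moves([
  {"claw":1,"delta_pos":[-0.1,-2.9,0],"yaw":0},
  {"claw":1,"delta_pos":[-0.2,-5,0],"yaw":0},
  {"claw":1,"delta_pos":[-0.2,-5,0],"yaw":0},
  {"claw":1,"delta_pos":[-0.2,-5,0],"yaw":0},
  {"claw":1,"delta_pos":[-0.2,-5,0],"yaw":0},
  {"claw":1,"delta_pos":[-0.2,-5,0],"yaw":0},
  {"claw":1,"delta_pos":[-0.2,-5,0],"yaw":0},
  {"claw":1,"delta_pos":[-0.2,-5,0],"yaw":0},
])

```text
clock: 30.25
eef_pos: [508.0, 238.8, 290.8]
tcp_rot: [3.141, -0.0, -0.046]
contact_force: [0.9, 0.1, -2.6]
opening: 0.24
grasp_force: 49.3
```

>>> apply_moves([
  {"claw":1,"delta_pos":[-0.2,-5,0],"yaw":0},
  {"claw":1,"delta_pos":[-0.2,-5,0],"yaw":0},
  {"claw":1,"delta_pos":[0,-4,0],"yaw":0},
  {"claw":1,"delta_pos":[0,0,0],"yaw":0},
  {"claw":1,"delta_pos":[0,0,0],"yaw":0},
])

```text
clock: 30.88
eef_pos: [510.7, 376.7, 290.3]
tcp_rot: [3.141, 0.001, -0.047]
contact_force: [-0.1, -1.5, -3.7]
opening: 0.234
grasp_force: 49.5
```

```bash
python3 -c "
from h import *
go(511.4,377.4,205,-.05)"
```

```text
turn 0.003 shift cm [ 0.07 -0.08  8.53] | pose [510.7 376.7 290.3] [ 3.141e+00  1.000e-03 -4.700e-02] open 0.23 grip 49.5 F [-0.1 -1.5 -3.7] t 30.875
```

>>> apply_moves([
  {"claw":1,"delta_pos":[0,-0.04,1.5],"yaw":0},
  {"claw":1,"delta_pos":[0,0,2],"yaw":0},
  {"claw":1,"delta_pos":[0,0,2],"yaw":0},
  {"claw":1,"delta_pos":[0,0,1.3],"yaw":0},
  {"claw":1,"delta_pos":[0,0,0.8],"yaw":0},
  {"claw":1,"delta_pos":[0,0,0.5],"yaw":0},
  {"claw":1,"delta_pos":[0,0,0.2],"yaw":0},
  {"claw":1,"delta_pos":[0,0,0.1],"yaw":0},
])

```text
clock: 31.88
eef_pos: [511.2, 377.7, 207.0]
tcp_rot: [-3.141, -0.001, -0.049]
contact_force: [-0.2, -0.1, -2.1]
opening: 0.241
grasp_force: 49.5
```

>>> apply_moves([
  {"claw":1,"delta_pos":[0,0,0.1],"yaw":0},
  {"claw":1,"delta_pos":[0,0,0.1],"yaw":0},
  {"claw":1,"delta_pos":[0,0,0.1],"yaw":0},
  {"claw":1,"delta_pos":[0,0,0],"yaw":0},
  {"claw":1,"delta_pos":[0,0,0],"yaw":0},
])

```text
clock: 32.5
eef_pos: [511.3, 377.9, 204.7]
tcp_rot: [-3.141, -0.001, -0.05]
contact_force: [-1.9, 0.5, 5.5]
opening: 0.242
grasp_force: 50.5
```

>>> apply_moves([
  {"claw":0.5,"delta_pos":[0,0,0],"yaw":0},
  {"claw":0.3,"delta_pos":[0,0,0],"yaw":0},
  {"claw":0.1,"delta_pos":[0,0,0],"yaw":0},
  {"claw":0.1,"delta_pos":[0,0,0],"yaw":0},
  {"claw":0.1,"delta_pos":[0,0,-1.5],"yaw":0},
  {"claw":0.1,"delta_pos":[0,0,-3.5],"yaw":0},
  {"claw":0.1,"delta_pos":[0,0,-5],"yaw":0},
  {"claw":0.1,"delta_pos":[0,0,-5],"yaw":0},
])

```text
clock: 33.5
eef_pos: [511.0, 377.5, 356.1]
tcp_rot: [-3.141, -0.0, -0.049]
contact_force: [0.9, -0.4, -0.4]
opening: 0.449
grasp_force: 0.0
```

>>> apply_moves([
  {"claw":0.1,"delta_pos":[-2,5,0],"yaw":0},
  {"claw":0.1,"delta_pos":[-2,5,0],"yaw":0},
  {"claw":0.1,"delta_pos":[-2,5,0],"yaw":0},
  {"claw":0.1,"delta_pos":[-2,5,0],"yaw":0},
  {"claw":0.1,"delta_pos":[-2,5,0],"yaw":0},
  {"claw":0.1,"delta_pos":[-2,5,0],"yaw":0},
  {"claw":0.1,"delta_pos":[0,5,0],"yaw":0},
  {"claw":0.1,"delta_pos":[0,0,0],"yaw":0},
])

```text
clock: 34.5
eef_pos: [373.5, 31.5, 354.6]
tcp_rot: [3.141, -0.002, -0.054]
contact_force: [0.4, -0.0, -0.3]
opening: 0.453
grasp_force: 0.0
```

```bash
python3 - <<'E'
from h import *
for n,u0,v0,w,h,k in(('top',112,160,335,110,2.3),('scene',290,185,182,145,4)):
    f=r.grab_frame(n); np.savez(n+'9.npz',**f)
    cv2.imwrite(f'pics/{n}9.png',cv2.resize(f['img'][v0:v0+h,u0:u0+w],None,fx=k,fy=k,interpolation=cv2.INTER_CUBIC))
E
```

```text
(no output)
```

View pics/top9.png

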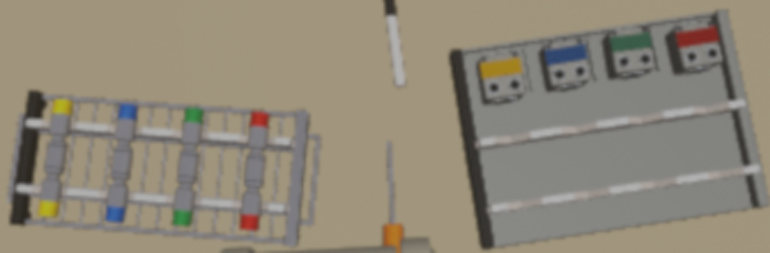

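View pics/scene9.png

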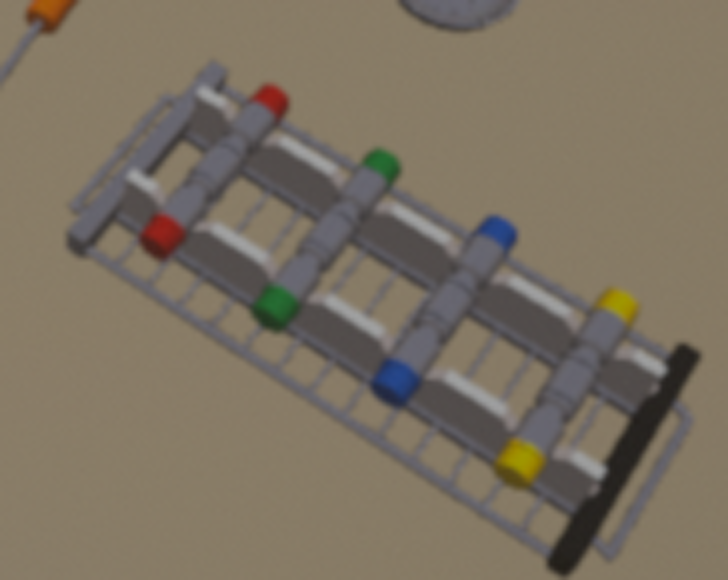

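All four spools are seated in order (yellow, blue, green, red from the black plate) and the valve bodies look unmoved. I'll check the lengthwise centring numerically.

```bash
python3 - <<'E'
from h import *
fs=dict(np.load('scene9.npz'));ft=dict(np.load('top9.npz'))
S={'r':[(270,101),(163,236)],'g':[(382,166),(277,306)],'b':[(497,235),(396,382)],'y':[(618,307),(520,462)]}
T={'r':[(259,118),(249,221)],'g':[(193,115),(182,217)],'b':[(127,110),(115,213)],'y':[(62,106),(49,208)]}
a=-.05;M=np.array([[np.cos(a),np.sin(a)],[-np.sin(a),np.cos(a)]])
for k in S:
    s=np.mean([world(fs,290+X/4-.5,185+Y/4-.5,50.5) for X,Y in S[k]],0)[:2]
    t=np.mean([world(ft,112+X/2.3-.5,160+Y/2.3-.5,49.6) for X,Y in T[k]],0)[:2]
    print(k,'rack xy scene',(M@(s-[505.23,265.43])).round(1),'top',(M@(t-[506.38,264.67])).round(1))
E
```

```text
r rack xy scene [  -0.4 -112.7] top [   3.8 -111.4]
g rack xy scene [ -2.  -37.6] top [  2.3 -36.5]
b rack xy scene [-2.2 37.5] top [ 2.  38.7]
y rack xy scene [ -2.3 112.2] top [  1.7 113. ]
```

All are within about 2 mm lengthwise on average (limit 12 mm) and about 1 mm along the row, so I'm handing the job in.

```bash
python3 -c "
from h import *
print(r.sign_off())"
```

```text
the job is handed in; nothing more can be done
None
```

All four spools are seated in the wash rack in tray order (yellow, blue, green, red from the black end), centred to about 2 mm; the valve bodies look unmoved in the final picture, and the job is handed in at about 35 s (no verdict was returned).

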